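# Top up the spring-fed carton magazine

## Robot

A 6-joint arm with a two-finger parallel gripper is mounted at the origin on a cart in front of the work surface, level with it; the furniture and walls round the work are solid. World frame = base frame: x ahead of the robot, y to its left, z up, the work surface at z = 0. Lengths are in m, angles in rad, forces in N, time in s.
With the tool pointing down it reaches from about 0.3 to 0.75 m from the base axis. Payload 8.5 kg.
Tool frame: the origin (TCP) lies between the finger pads; the fingertips stand 25 mm ahead of it and the grasp point (between the pads) lies 6 mm ahead of it; z points along the fingers, y is the direction in which the jaws open and shut (so a half turn about z gives the same grasp; the last joint's range is limited). The gripper opens to 88 mm and grips with 3 to 60 N. Pads are 18 mm wide; open, the fingers measure 123 mm over their backs; the gripper's body (75 mm by 187 mm) begins 45 mm behind the grasp point.
Start: joints at [-1.49, 0.381, 1.297, -0, 1.464, -0.215], TCP at [0.16, -0.526, 0.264] pointing down, gripper open.
Joint ranges: [-3.11, 3.11], [-0.89, 2.33], [0.22, 2.48], [-1.42, 4.56], [0.17, 2.85], [-2.88, 2.88]. Speed limits (rad/s): [2.39, 2.39, 3.14, 3.14, 3.14, 3.14].

## Interface

Orientations are given as a unit quaternion [x, y, z, w].
In Python, from workcell import * gives the robot as it stands.
- The arm moves only by the tool servo_tool, never from a script. Its argument "deltas" is a list of rows, each a list of 5 numbers: the opening in per cent of the stroke, from 0 (shut) to 100 (fully open), then the shift along the tool's x, y, z as a fraction of full scale, then the turn about the tool's z as a fraction of full scale. A call has 1 to 5 rows; each row is the pose to reach, as a shift and turn from the pose commanded when the call began, along the tool's axes at that moment; what a row does not reach only later rows make up. Full scale, the value 1, is 0.25 m for a shift and 60 degrees for a turn. A row lasts 1/8 s, in which the tool goes at most 62.5 mm and 10.7 degrees, less where a joint would pass 70% of its speed; a pose out of reach is approached as far as the arm can. A call with a number of a shift or a turn outside -1 to 1 is refused whole. A call with a gripper value outside its range is refused whole. The fingers move at their own pace and stop on an object; "grip_force" is the grip in N (left out, the last holds). Time passes only in rows, so rows that repeat a pose let the fingers close. It gives the time, the measured TCP pose, the force and the opening at its end, in the units of the state.
- sense(): the state, without advancing time (a new reading comes with each control period).
- grab_frame(name): name is "scene" or "side" or "wrist"; returns the picture (480x640x3 uint8, red, green, blue); there is no depth.
- camera_info(name): a dict with "fovy" (degrees; the focal length in pixels is half the picture's height over the tangent of half this angle, whatever the lens; pixels are square), "cx", "cy" (the principal point, pixels), "k1" (the pictures are not rectified: a ray, as slopes to the right and down, at radius r is drawn at 1 + k1 r^2 times it, then the intrinsics apply), "R" (3x3) and "t" (3): a world point X has camera coordinates R X + t; the wrist camera has in their place "tool_from_camera" (4x4, takes a point from camera to tool coordinates, whose origin is the TCP and whose axes are the flange's). Camera axes: x right, y down, z forward; pixel columns grow to the right and rows downward; lengths in m; the calibration is good to about 2 mm. A picture is of the moment at which its call begins: read the wrist's pose just before it. camera_info takes no time and is no camera call.
- sign_off(): hands the job in, once; it reports no verdict.
The state is a dict: "time_s": time; "joints": joint angles; "qd": joint speeds; "joint_torque": joint torques, N m; "tool_pos": TCP position; "tcp_rot": TCP orientation; "contact_force": force on the tool from outside, world axes, zero at the start; "torque": the same for the moment, N m; "width": finger opening in m.
Only numpy, scipy, OpenCV 4.12 (cv2) and the standard library are available. Lean on these libraries where they do the work, as an engineer would, in place of code of your own. Each camera call takes 0.05 s, during which the arm holds its last target. There are 200 camera calls.

## Task

Load the loose small white-and-green carton into the spring-fed carton magazine, lying flat and lengthways on top of the carton already inside. Press it down against the spring until both orange catches have snapped over its ends, then let go so that the catches hold it down.

Things in the scene. Friction and masses are not known exactly. Their poses are not given: they have to be found in the camera images.
- carton: The loose closed carton to load: white with a green band round one end, lying flat, 36 (own x) x 60 (own y) x 16 mm (z), about 30 g; alike either way round. Origin: centre of its underside. (A white square timer, 64 x 62 x 19 mm, lies loose nearby and has no part in the job.)
- magazine: Fixed magazine, origin centre of underside: grey base 110 (x) x 130 (y) x 8 mm and four aluminium corner guides, shaft inside 42 (x) x 66 (y) mm, lips flared 6 mm outward from z 74 to 86 mm. Long side of carton along its y. Sides +x and -x are open over the middle 36 mm of y, so fingers holding the carton across its width can go down with it and open there.
- catches (a point): Point on the shaft's axis, 60 mm above the worktop, level with the flat undersides of the two orange sprung catches. One at each end (+y, -y) juts in to 25 mm from the axis; slopes end 14 mm above. They yield outward as a carton is pressed past. A held carton's underside is 16 mm below this point; press it to 21 to 23 mm below, then let go.
- follower (a joint): How far the spring follower is pressed down, m: 0 = up, at the start, with a carton like the loose one on it whose top is 59 mm above the worktop; about 0.015 = one more carton held under the catches; 0.030 = lower stop. Spring 5 N at 0, 7 N at 0.015, 8.4 N at 0.030; with the catches, pressing takes about 5 to 10 N.
There are look-alikes about, which are no part of the job. Leave any turquoise look-alike of the carton alone.

How it is judged:
By the outcome, as a careful person would: the job done as asked, in the order asked, and still so for the second after the job is handed in, with the robot touching nothing.
It also fails if it takes over 38 s, if anything falls off the work surface, if the arm or the gripper's body presses on something with over 40 N, if the wrist force passes 120 N, or if a joint passes its speed limit or range.

## Working session

There is one attempt and no reset: what is moved stays moved. The work goes in short steps, Python scripts to look and compute and a tool call to move; the robot and the scene stay as the last step left them, time stands still between calls to the robot, and variables do not carry over. Pictures are saved under pics/ and viewed, about 8 in all and at most 12, crops included, and the job is handed in when it is done.

Besides the shell and the picture viewer there is one more tool, called after "Emit:" as a command line: name --pt "numbers of a row" for each row, then --argument value for the rest. servo_tool: Moves the arm, as the interface text tells. Its arguments: {"type":"object","properties":{"deltas":{"type":"array","items":{"type":"array","items":{"type":"number"}}},"grip_force":{"type":"number"}},"required":["deltas"]}

```bash
mkdir -p pics
cat > h.py <<'E'
from workcell import *
import numpy as np, cv2
from scipy.spatial.transform import Rotation as Ro
def snap(n,f):
    s=sense(); im=grab_frame(n); cv2.imwrite(f'pics/{f}.png',im[:,:,::-1]); return s,im
def cam(n,s=None):
    c=camera_info(n); f=240/np.tan(np.radians(c['fovy'])/2)
    if n=='wrist':
        T=np.array(c['tool_from_camera']); R=Ro.from_quat(s['tcp_rot']).as_matrix()
        Rw=R@T[:3,:3]; o=R@T[:3,3]+np.array(s['tool_pos'])
    else:
        Rw=np.array(c['R']).T; o=-Rw@np.array(c['t'])
    return c,f,Rw,o
def p2w(n,uv,z,s=None):
    c,f,Rw,o=cam(n,s); k=c['k1']
    d=(np.array(uv,float)-[c['cx'],c['cy']])/f; q=d.copy()
    for _ in range(20): q=d/(1+k*(q@q))
    r=Rw@np.array([*q,1]); return o+r*(z-o[2])/r[2]
def w2p(n,X,s=None):
    c,f,Rw,o=cam(n,s); p=Rw.T@(np.array(X)-o); q=p[:2]/p[2]
    return q*(1+c['k1']*(q@q))*f+[c['cx'],c['cy']]
E
python3 - <<'E'
from h import *
s,a=snap('scene','scene0');_,b=snap('side','side0')
_,w=snap('wrist','wrist0')
print(s['tool_pos'],s['tcp_rot'],s['time_s'])
for n in('scene','side'): c,f,R,o=cam(n);print(n,f,o,R[:,2],c['k1'])
c=camera_info('wrist');print(c)
E
```

```text
[ 0.16031708 -0.5258644   0.26314761] [ 9.89080607e-01  1.47373843e-01  4.39908816e-05 -7.07704663e-04] 0.0
scene 562.1870243847866 [-0.10510022  0.39942325  0.94001536] [ 0.5331702  -0.38965754 -0.75093044] -0.06301092871023926
side 478.86577370284897 [ 0.54331302 -0.74903691  0.74457424] [-0.02835559  0.72493241 -0.68823612] -0.13027238951994666
{'fovy': 65.19004066390829, 'cx': 319.57980908302824, 'cy': 240.6571936420858, 'k1': 0.006457016295395183, 'tool_from_camera': array([[-7.61421151e-04, -9.49224664e-01, -3.14598089e-01,
         8.18151812e-02],
       [ 9.99999632e-01, -8.47442664e-04,  1.36658831e-04,
        -1.22809997e-04],
       [-3.96323775e-04, -3.14597869e-01,  9.49224960e-01,
        -1.21278234e-01],
       [ 0.00000000e+00,  0.00000000e+00,  0.00000000e+00,
         1.00000000e+00]])}
```

View pics/scene0.png

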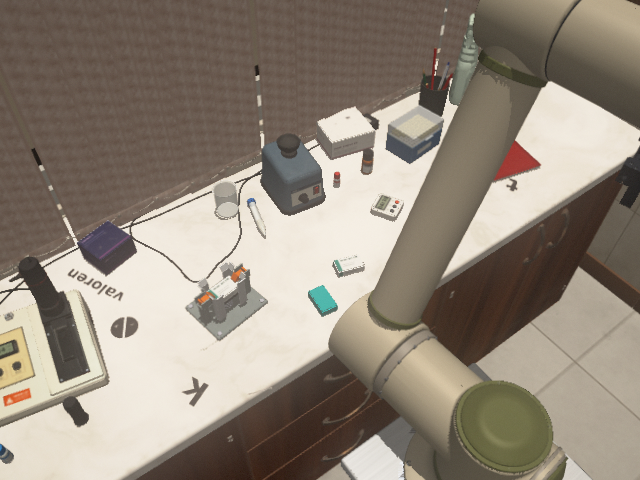

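View pics/side0.png

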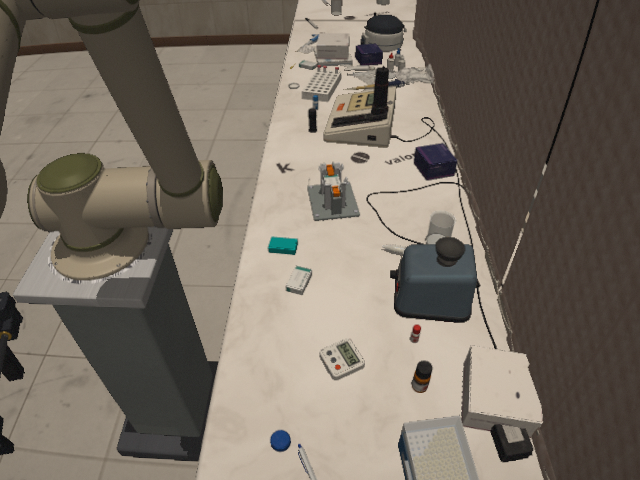

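Scene: loose white/green carton at about (348,265), magazine base around (227,303), turquoise look-alike at (322,299). Side: carton at (299,280), magazine base centre about (333,203).

Run:
```python
from h import *
print('carton',p2w('scene',(348,265),.012),p2w('side',(299,280),.012))
print('mag',p2w('scene',(227,305),.008),p2w('side',(333,203),.008))
# side base corners
for uv in((308,192),(352,186),(359,214),(314,219)):print(p2w('side',uv,.008))
for uv in((187,302),(222,338),(268,303),(236,268)):print('s',p2w('scene',uv,.008))
a=cv2.imread('pics/scene0.png')[235:345,180:380];b=cv2.imread('pics/side0.png')[150:300,260:370]
A=cv2.resize(a,(640,352),interpolation=cv2.INTER_CUBIC);B=cv2.resize(b,None,fx=3,fy=3,interpolation=cv2.INTER_CUBIC)
cv2.imwrite('pics/c.png',cv2.resize(a,(800,440),interpolation=cv2.INTER_CUBIC))
s=sense();print(Ro.from_quat(s['tcp_rot']).as_matrix().round(3))
```

```text
carton [ 0.46547418 -0.10124675  0.012     ] [ 0.46875771 -0.10882316  0.012     ]
mag [0.52672762 0.1593226  0.008     ] [0.53417776 0.14179893 0.008     ]
[0.47166778 0.1834277  0.008     ]
[0.58097328 0.20967681 0.008     ]
[0.59576196 0.10251185 0.008     ]
[0.49090503 0.08280715 0.008     ]
s [0.57997525 0.22200927 0.008     ]
s [0.46484029 0.20583082 0.008     ]
s [0.48315773 0.08917628 0.008     ]
s [0.59912043 0.09599979 0.008     ]
[[ 0.957  0.292 -0.   ]
 [ 0.292 -0.957  0.001]
 [ 0.    -0.001 -1.   ]]
```

View pics/c.png

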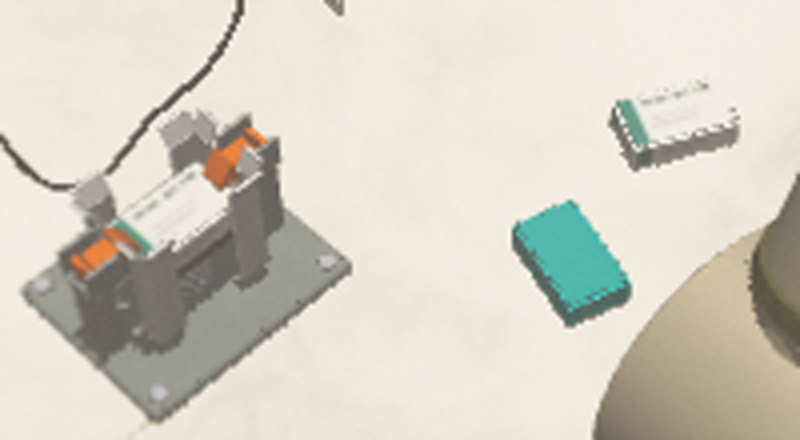

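Run:
```python
from h import *
g=lambda l,z:[p2w('scene',(180+u/4,235+v/4),z)[:2] for u,v in l]
c=g([(617,102),(705,82),(740,122),(640,150)],.016); print(np.round(c,4),np.mean(c,0))
ang=lambda a,b:np.degrees(np.arctan2(*(b-a)[::-1]))
print(ang(c[0],c[1]),ang(c[3],c[2]),ang(c[0],c[3]))
m=g([(22,290),(155,422),(350,265)],.008); print(np.round(m,4),(m[0]+m[2])/2,ang(m[0],m[1]),ang(m[1],m[2]))
```

```text
[[ 0.4898 -0.0827]
 [ 0.4736 -0.1297]
 [ 0.4411 -0.1277]
 [ 0.4567 -0.073 ]] [ 0.46527818 -0.10327405]
-109.04156825353184 -105.95808809952075 163.59002967534974
[[0.5696 0.2307]
 [0.4636 0.2137]
 [0.4874 0.0877]] [0.52848685 0.15919526] -170.8891499510288 -79.28741750037231
```

Emit:
servo_tool --pt "80 0.17 -0.13 0 -0.09" --pt "80 0.33 -0.25 0 -0.19" --pt "70 0.5 -0.38 0 -0.28" --pt "65 0.66 -0.5 0 -0.37" --pt "65 0.83 -0.63 0 -0.47"

```text
time_s: 0.78
tool_pos: [0.3135, -0.3135, 0.2637]
tcp_rot: [0.923, 0.385, 0.0, -0.0]
contact_force: [0.3, 0.6, 0.1]
width: 0.0576
```

Emit:
servo_tool --pt "65 0.2 -0.03 0.05 -0.09" --pt "65 0.4 -0.06 0.1 -0.19" --pt "65 0.6 -0.1 0.16 -0.28" --pt "65 0.8 -0.13 0.22 -0.37" --pt "65 1.0 -0.16 0.26 -0.46"

```text
time_s: 1.4
tool_pos: [0.4615, -0.1079, 0.1981]
tcp_rot: [0.804, 0.594, -0.0, -0.0]
contact_force: [1.0, -0.4, 0.9]
width: 0.0577
```

Emit:
servo_tool --pt "65 0 0 0 0"

```text
time_s: 1.52
tool_pos: [0.4616, -0.1071, 0.1979]
tcp_rot: [0.804, 0.595, -0.0, -0.001]
contact_force: [0.6, -0.7, -0.5]
width: 0.057
```

Run:
```python
from h import *
s,_=snap('wrist','w1'); print(s['tool_pos'],s['tcp_rot'],s['time_s'],s['joints'])
print(w2p('wrist',[*s['tool_pos'][:2],.016],s))
```

```text
[ 0.46160348 -0.10705482  0.19785951] [ 8.03637296e-01  5.95118659e-01 -2.95572464e-04 -8.89199080e-04] 1.525 [-4.78593568e-01  3.14104556e-01  1.60990579e+00  2.66421365e-04
  1.21943963e+00 -1.82716404e-01]
[320.22407235 219.68293582]
```

View pics/w1.png

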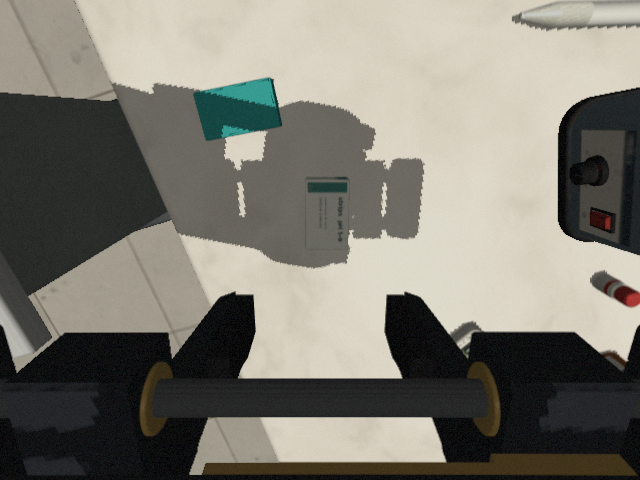

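The wrist view shows the carton's top at corners about (305,180), (348,180), (349,249), (305,249), with its sides aligned with the tool to within a degree. The turquoise one is clear, at upper left.

Run:
```python
from h import *
s=sense();R=Ro.from_quat(s['tcp_rot']).as_matrix()
for uv in((305,180),(348,180),(349,249),(305,249),(327,214.5)):
    p=p2w('wrist',uv,.016,s);print(p,((p-s['tool_pos'])@R).round(4))
```

```text
[ 0.45913111 -0.07336977  0.016     ] [ 0.033  -0.012   0.1823]
[ 0.4923509  -0.08361407  0.016     ] [0.0329 0.0228 0.1823]
[ 0.47705996 -0.14083879  0.016     ] [-0.0262  0.025   0.1823]
[ 0.44097365 -0.1297289   0.016     ] [-0.0262 -0.0127  0.1823]
[ 0.46783052 -0.10610191  0.016     ] [0.0042 0.006  0.1823]
```

Emit:
servo_tool --pt "65 0.014 0.023 0.15 0" --pt "65 0.014 0.023 0.33 0" --pt "65 0.014 0.023 0.5 0" --pt "65 0.014 0.023 0.62 0" --pt "65 0.014 0.023 0.68 0" --grip_force 30

```text
time_s: 2.2
tool_pos: [0.4666, -0.109, 0.0276]
tcp_rot: [0.806, 0.592, -0.0, -0.001]
contact_force: [1.1, -1.2, 0.7]
width: 0.0573
```

Emit:
servo_tool --pt "30 0 0 0 0" --pt "30 0 0 0 0" --pt "30 0 0 0 0" --pt "30 0 0 0 0"

```text
time_s: 2.7
tool_pos: [0.4677, -0.1083, 0.0296]
tcp_rot: [0.805, 0.593, 0.0, 0.001]
contact_force: [-2.7, -2.8, 6.1]
width: 0.0357
```

Emit:
servo_tool --pt "30 0 0 -0.06 0" --pt "30 0 0 -0.2 0" --pt "30 0 0 -0.4 0" --pt "30 0.1 0 -0.6 0" --pt "30 0.2 0 -0.76 0"

```text
time_s: 3.32
tool_pos: [0.4822, -0.0595, 0.2211]
tcp_rot: [0.805, 0.593, 0.001, 0.001]
contact_force: [0.2, -0.5, -0.2]
width: 0.0357
```

Emit:
servo_tool --pt "30 0.17 -0.01 0 -0.08" --pt "30 0.34 -0.02 0 -0.18" --pt "30 0.51 -0.04 0 -0.28" --pt "30 0.69 -0.05 0 -0.37" --pt "30 0.83 -0.06 0 -0.46"

```text
time_s: 3.95
tool_pos: [0.5294, 0.1443, 0.219]
tcp_rot: [0.639, 0.769, 0.0, 0.0]
contact_force: [0.3, 0.4, -0.8]
width: 0.0355
```

Emit:
servo_tool --pt "30 0 0 0 0" --pt "30 0 0 0 0"

```text
time_s: 4.2
tool_pos: [0.5292, 0.142, 0.2188]
tcp_rot: [0.641, 0.768, -0.0, -0.0]
contact_force: [-0.5, -0.6, -0.1]
width: 0.0356
```

Run:
```python
from h import *
s,_=snap('wrist','w2'); print(s['tool_pos'],s['tcp_rot'],s['time_s'],s['width'],s['contact_force'])
```

```text
[0.52916878 0.14199449 0.21875714] [ 6.40863812e-01  7.67654571e-01 -1.78956492e-04 -4.33698115e-05] 4.2 0.03558988747097207 [-0.45776358 -0.59414969 -0.06801492]
```

View pics/w2.png

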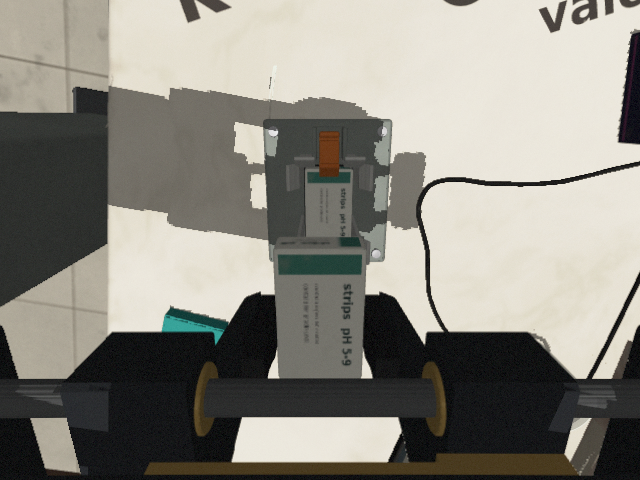

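The held carton is at about (275–365, 238–378), and the magazine lies beneath it: base top corners near (265,121) and (391,121), far catch at (329,155). I'll take an enlarged crop.

Run:
```python
import cv2
a=cv2.imread('pics/w2.png')[112:272,250:402]
cv2.imwrite('pics/w2c.png',cv2.resize(a,None,fx=3.75,fy=3.75,interpolation=cv2.INTER_CUBIC))
```

```text
(no output)
```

View pics/w2c.png

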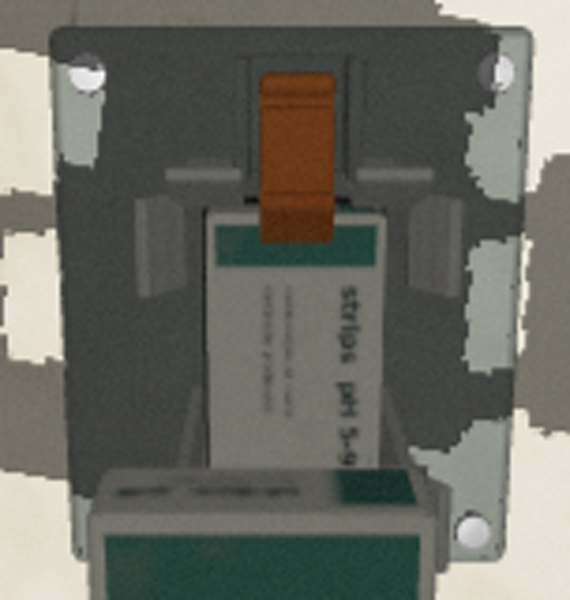

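```bash
cat > m.py <<'E'
from h import *
s=dict(tool_pos=np.array([0.52916878,0.14199449,0.21875714]),tcp_rot=[6.40863812e-01,7.67654571e-01,-1.78956492e-04,-4.33698115e-05])
R=Ro.from_quat(s['tcp_rot']).as_matrix()
def t(u,v,z):
    p=p2w('wrist',(250+u/3.75,112+v/3.75),z,s);return ((p-s['tool_pos'])@R*1000).round(1)
for n,u,v,z in (('TL',50,30,.008),('TR',533,28,.008),('BR',505,562,.008),('BL',75,558,.008),('s1',87,73,.009),('s2',500,73,.009),('s3',473,530,.009),
 ('carL',207,212,.059),('carR',387,212,.059),('carL2',209,465,.059),('carR2',382,465,.059),
 ('catchL',260,240,.06),('catchR',334,240,.06),('lipL',135,200,.086),('lipR',462,200,.086),('lipYl',167,172,.086),('lipYr',433,172,.086)):
    print(n,t(u,v,z))
# held carton top edge, TCP z offset ~ top at +9..11mm
for u,v in((104,532),(422,532)):
    c,f,Rw,o=cam('wrist',s); print('held',t(u,v,s['tool_pos'][2]-.011))
E
python3 m.py
```

```text
TL [ 79.  -47.6 210.8]
TR [ 79.3  60.8 210.7]
BR [-49.2  61.4 210.7]
BL [-48.1 -47.4 210.8]
s1 [ 69.7 -39.5 209.8]
s2 [ 69.7  53.7 209.7]
s3 [-40.2  52.8 209.7]
carL [ 45.2 -10.8 159.8]
carR [ 45.1  24.7 159.7]
carL2 [ -7.3 -11.1 159.8]
carR2 [ -7.3  25.1 159.8]
catchL [ 39.8  -0.4 158.8]
catchR [ 39.8  14.3 158.7]
lipL [ 50.8 -22.6 132.8]
lipR [ 50.8  35.7 132.7]
lipYl [ 55.7 -16.8 132.8]
lipYr [ 55.7  30.3 132.7]
held [ 32.8 -15.7  11. ]
held [32.8 16.2 11. ]
```

Emit:
servo_tool --pt "30 0 0 0 0" --pt "30 0 0 0 0"

```text
time_s: 4.5
tool_pos: [0.5294, 0.1419, 0.2189]
tcp_rot: [0.641, 0.768, 0.0, 0.0]
contact_force: [-0.2, -0.4, -0.1]
width: 0.0358
```

```bash
cat >> m.py <<'E'
print('----')
def q(u,v,z): return t((u-250)*3.75,(v-112)*3.75,s['tool_pos'][2]-z)
a=cv2.imread('pics/w2.png')[228:388,262:378]
cv2.imwrite('pics/w2d.png',cv2.resize(a,None,fx=3.75,fy=3.75,interpolation=cv2.INTER_CUBIC))
for zt in(.011,.012,.013,.014): print(zt,'far',q(319,252,zt),'near',q(319,378,zt),'bot',q(319,238,zt+.016))
n=sense();print(n['tool_pos'],n['tcp_rot'],n['time_s'])
E
python3 m.py|sed '1,/----/d'
```

```text
0.011 far [33.5 -0.2 11. ] near [-23.   -0.3  11. ] bot [33.9 -0.2 27. ]
0.012 far [33.2 -0.2 12. ] near [-23.8  -0.3  12. ] bot [33.5 -0.2 28. ]
0.013 far [32.8 -0.2 13. ] near [-24.6  -0.3  13. ] bot [33.2 -0.2 29. ]
0.014 far [32.4 -0.2 14. ] near [-25.4  -0.3  14. ] bot [32.9 -0.2 30. ]
[0.52943476 0.14185211 0.21885185] [6.40945763e-01 7.67586170e-01 7.68583707e-06 3.06028684e-05] 4.5
```

View pics/w2d.png

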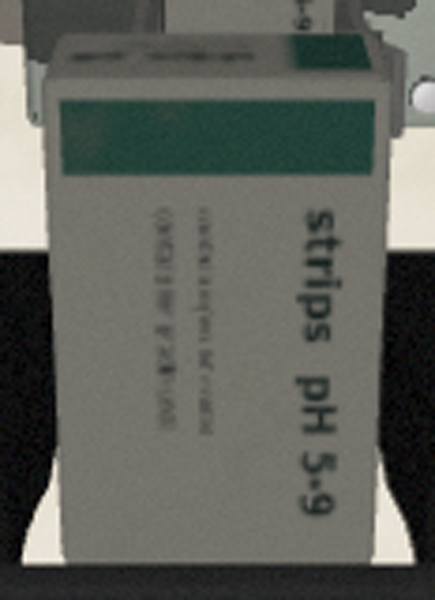

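The carton is held level, with its centre about 3 mm ahead of the TCP along tool x. The magazine axis is at tool (+15.0, +6.9) mm and needs no turn, so the shift is (+11.9, +6.9) mm.

Emit:
servo_tool --pt "30 0.048 0.027 0.05 0" --pt "30 0.048 0.027 0.2 0" --pt "30 0.048 0.027 0.33 0" --pt "30 0.048 0.027 0.37 0" --pt "30 0.048 0.027 0.37 0" --grip_force 40

```text
time_s: 5.12
tool_pos: [0.534, 0.1558, 0.126]
tcp_rot: [0.64, 0.768, -0.0, -0.0]
contact_force: [0.3, -0.4, 0.1]
width: 0.0355
```

Emit:
servo_tool --pt "30 0 0 0 0" --pt "30 0 0 0 0"

```text
time_s: 5.38
tool_pos: [0.5343, 0.1556, 0.1272]
tcp_rot: [0.64, 0.768, 0.001, 0.001]
contact_force: [-0.4, -0.4, -0.1]
width: 0.0355
```

```bash
cat > n.py <<'E'
from m import *
tgt=s['tool_pos']+R@[.0119,.00685,0]
n=sense();print('=',((n['tool_pos']-tgt)@R*1000).round(2),n['tool_pos'][2],n['time_s'])
_,im=snap('wrist','w3')
cv2.imwrite('pics/w3c.png',cv2.resize(im[100:360,200:440],None,fx=2.3,fy=2.3,interpolation=cv2.INTER_CUBIC)[:,:,::-1])
E
python3 n.py|grep =
```

```text
= [ 0.57  0.67 91.54] 0.12721672993445549 5.375
```

View pics/w3c.png

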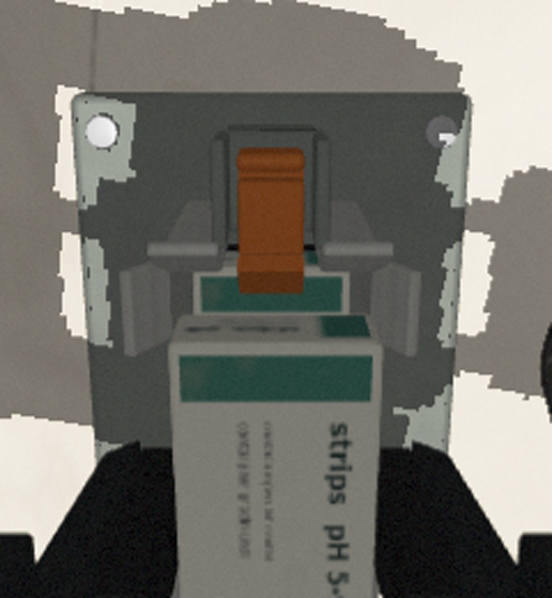

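Everything lines up: catch centre at crop x=271, held carton at 272–275, base at 271. The reading is about 0.6 mm off in each axis, which I'll trim. Now descending.

Emit:
servo_tool --pt "30 -0.002 -0.003 0.02 0" --pt "30 -0.002 -0.003 0.05 0" --pt "30 -0.002 -0.003 0.08 0" --pt "30 -0.002 -0.003 0.105 0" --pt "30 -0.002 -0.003 0.125 0"

```text
time_s: 6.05
tool_pos: [0.5335, 0.1549, 0.0948]
tcp_rot: [0.64, 0.768, 0.0, 0.0]
contact_force: [-1.1, 0.3, 5.3]
width: 0.0355
```

Emit:
servo_tool --pt "30 0 0 0.015 0" --pt "30 0 0 0.03 0" --pt "30 0 0 0.045 0" --pt "30 0 0 0.06 0" --pt "30 0 0 0.06 0"

```text
time_s: 6.68
tool_pos: [0.5334, 0.1549, 0.08]
tcp_rot: [0.64, 0.768, 0.0, 0.0]
contact_force: [0.4, -0.7, 3.7]
width: 0.0356
```

Emit:
servo_tool --pt "30 0 0 0.012 0" --pt "30 0 0 0.024 0" --pt "30 0 0 0.024 0"

```text
time_s: 7.05
tool_pos: [0.5334, 0.1549, 0.0741]
tcp_rot: [0.64, 0.768, 0.0, 0.0]
contact_force: [-1.1, -0.6, 4.8]
width: 0.0355
```

Emit:
servo_tool --pt "30 0 0 0.01 0" --pt "30 0 0 0.02 0" --pt "30 0 0 0.02 0"

```text
time_s: 7.42
tool_pos: [0.5334, 0.1549, 0.0692]
tcp_rot: [0.64, 0.768, 0.0, 0.0]
contact_force: [-0.8, 0.2, 5.7]
width: 0.0354
```

Run:
```python
from h import *
s,im=snap('wrist','w4');print(s['tool_pos'],s['contact_force'],s['width'])
cv2.imwrite('pics/w4c.png',cv2.resize(im[100:380,200:440],None,fx=2.1,fy=2.1,interpolation=cv2.INTER_CUBIC)[:,:,::-1])
```

```text
[0.53338286 0.15489274 0.06918888] [-0.83200882  0.18427482  5.66066233] 0.03538240437872246
```

View pics/w4c.png

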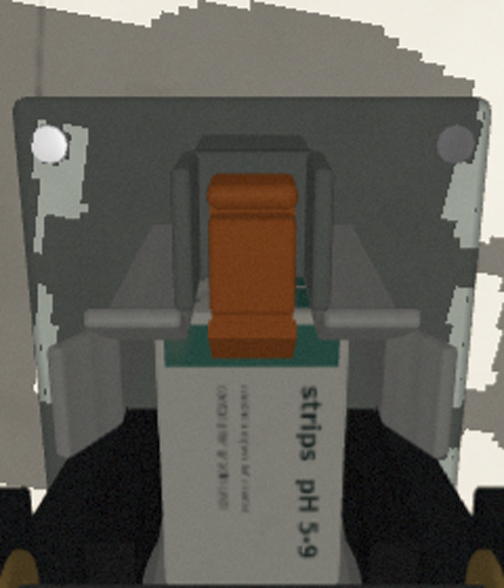

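The far catch sits over the carton's band. I'll press the last 3 mm and then look at the near catch from the side camera before letting go.

Emit:
servo_tool --pt "30 0 0 0.008 0" --pt "30 0 0 0.013 0" --pt "30 0 0 0.013 0" --pt "30 0 0 0.013 0"

```text
time_s: 7.98
tool_pos: [0.5334, 0.1549, 0.0661]
tcp_rot: [0.64, 0.768, 0.0, 0.0]
contact_force: [-0.6, -0.3, 6.5]
width: 0.0358
```

Run:
```python
from h import *
s,b=snap('side','side2');_,a=snap('scene','scene2');print(s['tool_pos'],s['contact_force'])
A=cv2.resize(a[245:325,185:275],(450,400),interpolation=cv2.INTER_CUBIC);B=cv2.resize(b[150:220,300:365],(371,400),interpolation=cv2.INTER_CUBIC)
cv2.imwrite('pics/c2.png',cv2.resize(np.hstack([A,B]),(800,390))[:,:,::-1])
```

```text
[0.5333782  0.15490433 0.06609857] [-0.56138298 -0.3205164   6.54412829]
```

View pics/c2.png

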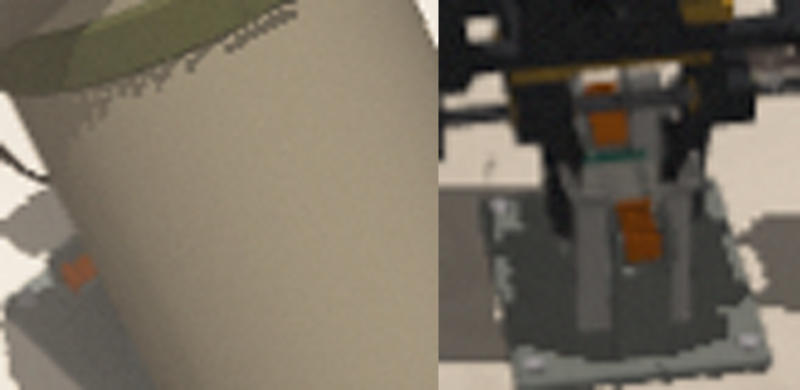

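The near (-y) catch also appears upright over the carton, and the 6.5 N reading suits the spring alone. Releasing.

Emit:
servo_tool --pt "58 0 0 0 0" --pt "58 0 0 0 0" --pt "58 0 0 0 0" --pt "58 0 0 0 0"

```text
time_s: 8.57
tool_pos: [0.5332, 0.1549, 0.0656]
tcp_rot: [0.64, 0.768, -0.0, -0.0]
contact_force: [0.0, -0.6, 1.0]
width: 0.0515
```

Emit:
servo_tool --pt "58 0 0 -0.06 0" --pt "58 0 0 -0.2 0" --pt "58 0 0 -0.4 0" --pt "58 0 0 -0.6 0" --pt "58 0 0 -0.7 0"

```text
time_s: 9.2
tool_pos: [0.5335, 0.155, 0.2448]
tcp_rot: [0.64, 0.768, 0.002, 0.002]
contact_force: [0.5, -0.5, 0.1]
width: 0.0513
```

Emit:
servo_tool --pt "58 0.15 0 0 0" --pt "58 0.3 0 0 0" --pt "58 0.3 0 0 0" --pt "58 0.3 0 0 0"

```text
time_s: 9.7
tool_pos: [0.5198, 0.2283, 0.2413]
tcp_rot: [0.64, 0.768, 0.0, 0.0]
contact_force: [-0.3, 0.7, 0.1]
width: 0.0512
```

Run:
```python
from h import *
s,w=snap('wrist','w5');_,b=snap('side','side3');print(s['tool_pos'],s['contact_force'],s['time_s'])
A=cv2.resize(w[140:340,220:420],(400,400),interpolation=cv2.INTER_CUBIC);B=cv2.resize(b[150:225,297:367],(373,400),interpolation=cv2.INTER_CUBIC)
cv2.imwrite('pics/c3.png',np.hstack([A,B])[:,:,::-1])
```

```text
[0.51979057 0.22827055 0.24131848] [-0.28054194  0.68183052  0.12269926] 9.7
```

View pics/c3.png

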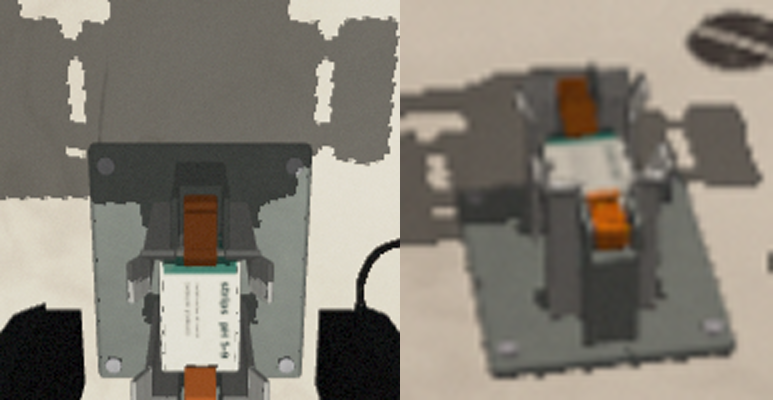

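Run:
```python
from h import *
im=cv2.imread('pics/w5.png')
s=dict(tool_pos=[0.51979057,0.22827055,0.24131848],tcp_rot=[.6405,.768,0,0])
# magazine pose from the fit
import io,contextlib
with contextlib.redirect_stdout(io.StringIO()): import m
c=m.s['tool_pos']+m.R@[.015,.00685,0]; ex=m.R[:,1]; ey=m.R[:,0]
P=lambda x,y,z:((w2p('wrist',[*(c+ex*x+ey*y)[:2],z],s)-[280,250])*6).round()
for z in(.060,.075):
    print(z,'far',P(-.018,.030,z),P(.018,.030,z),'near',P(-.018,-.030,z),P(.018,-.030,z))
print('catch tips z.06',P(0,.025,.06),P(0,-.025,.06))
cv2.imwrite('pics/c4.png',cv2.resize(im[250:345,280:360],None,fx=6,fy=6,interpolation=cv2.INTER_CUBIC))
```

```text
0.06 far [119.  97.] [368.  97.] near [126. 461.] [361. 461.]
0.075 far [114. 138.] [374. 138.] near [121. 515.] [366. 515.]
catch tips z.06 [244. 129.] [243. 432.]
```

View pics/c4.png

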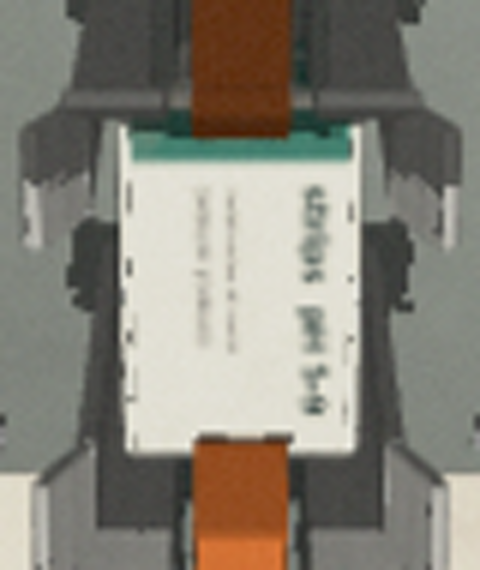

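The near edge is at crop y≈455, where a held carton should show at 461 and an unlatched one at 515. Both catch tips (y≈135 and 437) lie over the carton's ends, so it is held.

```bash
python3 -c "
from workcell import *
print(sense()['time_s']);print(sign_off())"
```

```text
9.8
the job is handed in; nothing more can be done
None
```

The loose white-and-green carton is in the magazine, lying flat and lengthways on top of the first one, with both orange catches over its ends. I handed it in at 9.8 s of the 38 s allowed.

- **Loading:** I gripped it across its width and pressed it down until its underside was about 22–23 mm below the catch level. The vertical force was about 6.5 N. I then opened the fingers and drew the arm clear.
- **Last checks:** In the final close-up, both catch tips overlap the carton's ends. The near end sits within 1 px of where a held carton's should be; an unlatched one would be about 10 px off. The last wrist force readings were at noise level, so the robot was touching nothing.
- **What disagreed:** The carton was gripped about 3 mm off its centre lengthways, because I measured before the arm had settled. I corrected for this before inserting it. The scene and side cameras put the magazine about 1–2 cm apart, so I relied on the close wrist view instead. The near catch could only be seen clearly after release.

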